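Latch the leak-test chamber

ROBOT

A 7-joint arm with a two-finger parallel gripper is mounted at the origin on the work surface. World frame = base frame: x ahead of the robot, y to its left, z up, the work surface at z = 0. Lengths are in m, angles in rad, forces in N, time in s.
With the tool pointing down it reaches from about 0.4 to 0.875 m from the base axis. Payload 6.5 kg.
Tool frame: the origin (TCP) lies at the very end of the fingers, on their centre line; the grasp point (between the pads) lies 19 mm behind it; z points along the fingers, y is the line along which they close (so a half turn about z gives the same grasp; the last joint's range is limited). The gripper opens to 88 mm and grips with 3 to 60 N. Pads are 18 mm wide; open, the fingers measure 123 mm over their backs; the gripper's body (75 mm by 187 mm) begins 45 mm behind the grasp point.
Start: joints at [-1.4, 0.536, -0.004, 1.538, 0.003, 1.067, -0.071], TCP at [0.152, 0.632, 0.213] pointing down, gripper open.
Joint ranges: [-2.7, 2.7], [-0.37, 2.16], [-1.27, 1.26], [0.24, 2.4], [-1.31, 4.45], [0.19, 1.91], [-2.76, 2.76]. Speed limits (rad/s): [2.39, 2.39, 3.14, 3.14, 3.14, 3.14, 3.14].

INTERFACE

Orientations are given as a unit quaternion [x, y, z, w].
In Python, from bench import ctrl gives the robot as it stands.
- The arm moves only by the tool jog_arm, never from a script. Its argument "motion" is one flat list of numbers, 7 for each row, row after row: the shift along the tool's x, y, z in normalised numbers (1 is 0.4 m), then the turn, a rotation vector about the tool's x, y, z in parts of the range, where 1.0 means pi/2 rad, then the opening, from 0 (shut) to 1 (fully open). In form: [x, y, z, wx, wy, wz, grip, x, y, z, wx, wy, wz, grip, ...]. A call has 1 to 5 rows; each row is the pose to reach, as a shift and turn from the pose commanded when the call began, along the tool's axes at that moment; what a row does not reach only later rows make up. A row lasts 1/10 s, in which the tool goes at most 50 mm and 8.59 degrees, less where a joint would pass 70% of its speed; a pose out of reach is approached as far as the arm can. Shift and turn numbers lie between -1 and 1, and a call with a number outside is refused. A call with a gripper value outside its range is refused whole. The fingers move at their own pace and stop on an object; the grip force is fixed at half the most. Time passes only in rows, so rows that repeat a pose let the fingers close. It gives the time, the measured TCP pose, the force, the opening and the grip force at its end, in the units of the state.
- ctrl.get_obs(): the state, without advancing time (a new reading comes with each control period).
- ctrl.camera(name): name is "scene" or "side" or "wrist"; returns the picture (420x560x3 uint8, red, green, blue); there is no depth.
- ctrl.camera_model(name): a dict with "mtx" (3x3 intrinsics, pixels), "dist" ([k1, k2, p1, p2, k3] as OpenCV has them; the pictures are not rectified), "R" (3x3) and "t" (3): a world point X has camera coordinates R X + t. Camera axes: x right, y down, z forward; pixel columns grow to the right and rows downward; lengths in m; the calibration is good to about 2 mm. A picture is of the moment at which its call begins: read the wrist's pose just before it. camera_model takes no time and is no camera call; for the wrist camera it gives the pose at the moment of the call.
- ctrl.job_done(): hands the job in; it is judged then, once.
Trained networks look in the newest picture that a camera, given by its name, has taken for a name from the list of things; names that differ only in an ending like _2 or _b are one class to them, and where a whole thing is asked for, a point or a joint stands for the part that bears it (a point fixed in the world has none). Each returns a list of dicts, best first, with "conf" (0 to 1); they miss things now and then, are a little off and sometimes report something else, mostly with a low value. They report only what shows in the picture. A call takes as long as a camera call. They do not tell look-alikes from the thing itself.
- ctrl.silhouettes(camera, target): "pixels" (420x560 bool, what is visible of it).
- ctrl.spot_point(camera, target): "at" ([x, y, z] in m, in world coordinates, good to about 4 mm: a listed point, or the origin of a listed thing).
The state is a dict: "t": time; "joints": joint angles; "joint_vel": joint speeds; "tau": joint torques, N m; "tool_pos": TCP position; "eef_rot": TCP orientation; "wrist_force": force on the tool from outside, world axes, zero at the start; "moment": the same for the moment, N m; "finger_gap": finger opening in m; "gripper_force": force on a finger pad.
Only numpy, scipy, OpenCV 4.12 (cv2) and the standard library are available. Lean on these libraries where they do the work, as an engineer would, in place of code of your own. Each camera call takes 0.05 s, during which the arm holds its last target. There are 200 camera calls.

TASK

Close up the green leak-test chamber: swing its wire bail over and hook it under the lip of the brass keeper on the lid, then press the red-marked lever down firmly onto its rubber stop so that the lid is drawn tight and stays latched. Do not ram the lever into the stop: its height is not known exactly, so feel for it. Leave the tools lying around on the bench where they are.

Things in the scene. Friction and masses are not known exactly. Their poses are not given: they have to be found in the camera images.
- chamber: Green metal box, 168 x 100 mm, 85 mm high, on a dark flange (190 x 130 x 8 mm) bolted to the bench; does not move. Origin on the bench straight under the lever's pivot; x along the box towards the lid end, y along the latch's pivots, z up. The box spans x -115 to +53 mm, y +-50 mm. The latch sits on its top face, in the plane y = 0.
- lever_pivot (a point): Axis of the lever, 101 mm above the bench (16 mm above the chamber's top), parallel to the chamber's y; point axes as the chamber's.
- lever (a joint): Angle of the lever, a steel bar 16 to 22 mm wide, 6 mm thick, 76 mm from pivot to tip. 0: level, pointing to the chamber's -x (away from the lid); 1.57: upright; limit 1.95. Starts half raised; stays where left (0.06 N m). With the bail hooked the pull starts near 1 rad and needs up to 13 N near the tip; past dead centre (0.16) it is drawn down onto the stop. Home: -0.16 to 0.09.
- lever_thumb (a point): Middle of the lever's red upper face, 62 mm from the pivot and 3 mm off the lever's centre line: where to press. This face looks to the lid when the lever stands upright and up when it is down.
- stop: Brass block 22 x 26 x 4 mm on the chamber's top, 55 mm behind the pivot, with a black rubber pad 14 mm across that takes the lever's underside. Origin under the block. A screw sets the pad's top anywhere from 5 to 17 mm above the chamber's top (lever's underside at joint 0: 13 mm); this is not measured. Firm is 10 to 20 N; over 30 N harms it.
- bail_pin (a point): Pin on which the bail swings, in the lever 16 mm from its pivot towards the tip and 2.5 mm below its centre line (on the side away from the red face); it moves with the lever.
- bail (a joint): Angle of the wire bail relative to the lever. Lever angle + bail angle is its lean in the world: 0 level towards the lid, -1.57 upright, about -2 leaning back, where it rests at the start against a tang (bail angle -3.1). It swings freely and falls to the lid side once past upright.
- bail_bar (a point): Middle of the bail's cross bar, 83 mm from the pin. The bar is 8 mm thick, parallel to the chamber's y; two 4 mm wires run 15.5 mm either side of the middle, and outside them brass rollers, 12 mm across, end 26 mm either side of the middle: the bar can be pinched by these ends (52 mm) and turns between the fingers.
- lid (a joint): Angle of the aluminium end lid (100 wide, 73 high, 17 mm thick), hinged along its lower edge 12 mm above the bench at the chamber's +x end. 0: shut metal to metal. The gasket pushes it ajar to about 0.08, some 7 mm at the keeper, at about 7 N per mm there. Latched it reads about 0.02.
- keeper_seat (a point): Where the bar's middle lies when hooked, on the brass keeper on the lid's top edge; axes as the lid's (x outwards, z up). A level tongue, 18 mm wide, lies 4 mm below this point, from 11 mm behind to 21 mm in front of it. Behind it stands the lip, leaning out over it.
- lip_tip (a point): Tip of the keeper's lip, a plate 3 mm thick and 18 mm wide, 11 mm above the seat and about straight over it. The bar has to be carried over it, lowered at least 5 mm further out onto the tongue, then drawn back under it. At the start the lever stands too far back for that: pulling the bar outwards draws the lever forward with it (about 4 N).
- mandrel: Maple mandrel, tapered rod 150 mm long, 22 mm thick, lying. Bystander.
- bone_folder: Bone folder, flat ivory-coloured, 150 x 22 x 5 mm. Bystander.
- tweezers: Brass tweezers, 120 mm long. Bystander.
- feed: Grey ebonite pen feed, 45 mm long. Bystander.
- torch: Nickel-plated pocket torch, 109 mm long, 36 mm head. Bystander.
- nib_jar: Glass jar with brass cap, 52 mm across, 60 mm high. Bystander.
- parts_tray: Wooden tray, 100 x 150 x 18 mm. Bystander.
Mind the look-alikes: they are no part of the job. Leave any pink or turquoise look-alike of the chamber alone.

How it is judged:
On the way, in this order (a step that is already met when the one before it is completed fails the run):
1. the bail's bar lies on the keeper's tongue, below the tip of the lip and in front of it (x of bail_bar in the frame of keeper_seat between -0.004 and 0.018 m and z of bail_bar in the frame of keeper_seat between -0.004 and 0.004 m), for 0.2 s.
2. the lever is pressed firmly (more than 8 N) onto its stop, with the bail hooked and the lid drawn tight (contact force between stop and anything else above 8 N and value of joint lever below 0.12 rad and value of joint lid below 0.03 rad and x of bail_bar in the frame of keeper_seat between -0.004 and 0.005 m and z of bail_bar in the frame of keeper_seat between -0.004 and 0.004 m), for 0.2 s.
At the end, for the whole second after the job is handed in: The lever is down past dead centre (below 0.12 rad) and at rest, the lid is drawn to below 0.03 rad (under 3 mm open at the keeper), and the bail's bar lies under the keeper's lip within 4 to 5 mm of its seat (value of joint lever below 0.12 rad and value of joint lid below 0.03 rad and x of bail_bar in the frame of keeper_seat between -0.004 and 0.005 m and z of bail_bar in the frame of keeper_seat between -0.004 and 0.004 m and velocity of joint lever between -0.1 and 0.1 rad/s); the robot touches nothing.
It fails at once if the stop is loaded with more than 30 N (contact force between stop and anything else above 30 N).
It fails at once if a tool, jar or tray on the bench is shifted by more than 30 mm (distance of any of mandrel, bone_folder, tweezers, feed, torch, nib_jar, parts_tray from where it was at the start of the episode above 0.03 m).
It also fails if it takes over 72 s, if anything falls off the work surface, if the arm or the gripper's body presses on something with over 40 N, if the wrist force passes 120 N, or if a joint passes its speed limit or range.

## Working session

There is one attempt and no reset: what is moved stays moved. The work goes in short steps, Python scripts to look and compute and a tool call to move; the robot and the scene stay as the last step left them, time stands still between calls to the robot, and variables do not carry over. Pictures are saved under pics/ and viewed, at most 10 in all, crops included, and the job is handed in when it is done.

Besides the shell and the picture viewer there is one more tool, called after ">>>" as name(argument=value, ...) on one line, values as JSON. jog_arm: Moves the arm, as the interface text tells. Its arguments: {"type":"object","properties":{"motion":{"type":"array","items":{"type":"number"}}},"required":["motion"]}

```bash
mkdir -p pics; ls; cat > h.py <<'E'
import numpy as np, cv2
from bench import ctrl
from scipy.spatial.transform import Rotation as Ro
def save(c,n):
    im=ctrl.camera(c); cv2.imwrite(f'pics/{n}.png',im[:,:,::-1]); return im
def proj(c,X):
    m=ctrl.camera_model(c); R=np.array(m['R']);t=np.array(m['t'])
    return cv2.projectPoints(np.array(X,float).reshape(-1,3),cv2.Rodrigues(R)[0],t,np.array(m['mtx']),np.array(m['dist']))[0].reshape(-1,2)
E
python3 - <<'E'
from h import *
a=save('scene','s0');b=save('side','d0')
cv2.imwrite('pics/sd0.png',np.vstack([a,b])[:,:,::-1][:, :].copy()[:840] if 0 else cv2.resize(np.hstack([a,b])[:,:,::-1],(800,300)))
for c in('scene','side'):
    for n in('chamber','lever_pivot','lever_thumb','stop','bail_pin','bail_bar','keeper_seat','lip_tip'):
        print(c,n,[(round(d['conf'],2),np.round(d['at'],3).tolist()) for d in ctrl.spot_point(c,n)])
o=ctrl.get_obs();print(o)
E
```

```text
pics
scene chamber [(0.77, [0.298, -0.209, -0.006]), (0.65, [0.326, 0.199, -0.004]), (0.62, [0.562, 0.025, 0.004])]
scene lever_pivot [(0.64, [0.299, -0.208, 0.1]), (0.61, [0.558, 0.025, 0.1]), (0.58, [0.328, 0.198, 0.099]), (0.28, [0.459, 0.31, -0.002])]
scene lever_thumb [(0.66, [0.526, 0.029, 0.155]), (0.64, [0.238, -0.198, 0.103]), (0.61, [0.263, 0.195, 0.105])]
scene stop [(0.5, [0.269, 0.198, 0.086]), (0.48, [0.508, 0.033, 0.082]), (0.41, [0.246, -0.2, 0.084])]
scene bail_pin [(0.8, [0.308, 0.2, 0.103]), (0.59, [0.548, 0.025, 0.119]), (0.28, [0.506, 0.03, 0.189])]
scene bail_bar [(0.61, [0.393, 0.2, 0.102]), (0.5, [0.366, -0.223, 0.095]), (0.48, [0.549, 0.026, 0.116]), (0.43, [0.507, 0.032, 0.185])]
scene keeper_seat [(0.9, [0.362, -0.221, 0.102]), (0.7, [0.388, 0.204, 0.102]), (0.64, [0.635, 0.023, 0.101])]
scene lip_tip [(0.88, [0.391, 0.203, 0.114]), (0.74, [0.364, -0.219, 0.113]), (0.65, [0.634, 0.02, 0.112])]
side chamber [(0.86, [0.324, 0.2, -0.003]), (0.7, [0.561, 0.026, 0.001]), (0.64, [0.299, -0.207, 0.001]), (0.59, [0.694, 0.283, -0.002])]
side lever_pivot [(0.91, [0.
[... 761 characters left out ...]
926,  0.53636814, -0.00437643,  1.53784251,  0.00261673,
        1.06730385, -0.071188  ]), 'joint_vel': array([ 1.38715088e-03, -3.35030621e-05,  1.28304743e-03, -1.95379782e-03,
        4.32087606e-04, -7.23809916e-05,  5.09634764e-04]), 'tau': array([-6.01352549e-04, -5.70911694e+01,  9.90322754e-01, -2.51917058e+01,
       -5.61434473e-02,  1.11698220e-02,  1.08091524e-05]), 'tool_pos': array([0.15251408, 0.63188377, 0.21345925]), 'eef_rot': array([1.18109092e-01, 9.93000624e-01, 4.05084951e-05, 2.97832142e-05]), 'wrist_force': array([-0.32977076,  0.221198  ,  0.19833277]), 'moment': array([-0.01156566, -0.02311866, -0.00549364]), 'gripper_force': 0.0, 'finger_gap': 0.08869105167824964}
```

View pics/s0.png

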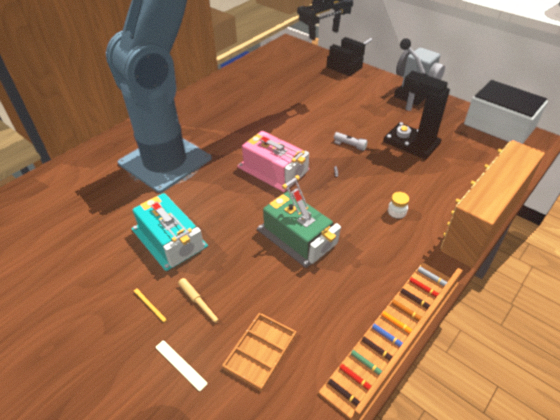

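View pics/d0.png

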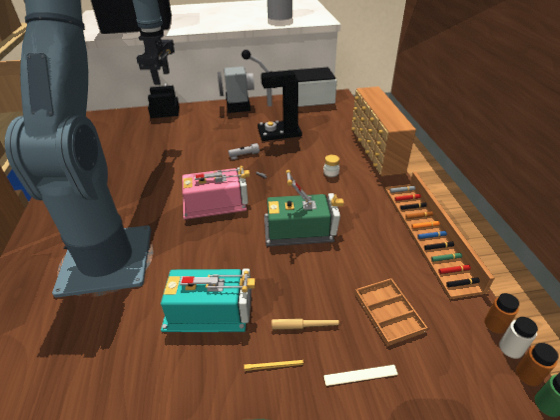

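The green chamber is the middle one, at about (330,225) in scene and (300,215) in side. Its lever is half raised and its bail leans back. The detections fit the geometry: lever about 0.99 rad, bar at about (0.508, 0.032, 0.184), yaw about -0.08. I'll move over it now.

The manual's scale: shifts go in shares of 0.4 m and turns go in shares of pi/2 rad. Converting my numbers, -0.215 m / 0.4 = -0.5375, -0.08 m / 0.4 = -0.2, -0.08 rad / 1.5708 = -0.0509.

>>> jog_arm(motion=[-0.1, -0.0375, -0.075, 0, 0, -0.0509, 1, -0.2, -0.075, -0.15, 0, 0, -0.0999, 1, -0.3125, -0.1125, -0.2175, 0, 0, -0.0999, 1, -0.425, -0.15, -0.2175, 0, 0, -0.0999, 1, -0.5375, -0.1875, -0.2175, 0, 0, -0.0999, 1])

```text
t: 1.4
tool_pos: [0.3432, 0.5096, 0.3022]
eef_rot: [0.04, 0.999, 0.001, 0.001]
wrist_force: [-0.3, -0.2, -0.5]
finger_gap: 0.088
gripper_force: 0.0
```

```bash
cat >> h.py <<'E'
def to(p,yaw,tilt=0):
    """tool shift & turn to world TCP p; tool down, y at yaw; tilt = lean of tool about chamber y"""
    o=ctrl.get_obs(); R=Ro.from_quat(o['eef_rot'])
    T=Ro.from_euler('z',yaw)*Ro.from_euler('y',tilt)*Ro.from_euler('y',np.pi)
    print('t',round(o['t'],2),'pos',np.round(o['tool_pos'],4),'F',np.round(o['wrist_force'],1),'gap',round(o['finger_gap'],4))
    print('shift',np.round(R.inv().apply(np.array(p)-o['tool_pos']),4),'turn',np.round((R.inv()*T).as_rotvec(),3))
E
python3 - <<'E'
from h import *
to([.50,.03,.30],-.08)
E
```

```text
t 1.4 pos [0.3432 0.5096 0.3022] F [-0.3 -0.2 -0.5] gap 0.088
shift [-0.1942 -0.4658  0.0011] turn [0.003 0.001 0.001]
```

Converted, -0.195 m / 0.4 = -0.4875, -0.03 m / 0.4 = -0.075.

>>> jog_arm(motion=[-0.1, -0.075, -0.05, 0, 0, 0, 1, -0.175, -0.175, -0.1, 0, 0, 0, 1, -0.25, -0.275, -0.125, 0, 0, 0, 1, -0.325, -0.375, -0.125, 0, 0, 0, 1, -0.375, -0.4875, -0.125, 0, 0, 0, 1])

```text
t: 1.9
tool_pos: [0.4745, 0.3089, 0.351]
eef_rot: [0.04, 0.999, 0.0, 0.001]
wrist_force: [0.9, -0.9, 0.2]
finger_gap: 0.0882
gripper_force: 0.0
```

Converted, -0.24 m / 0.4 = -0.6, -0.04 m / 0.4 = -0.1.

>>> jog_arm(motion=[-0.05, -0.1125, 0, 0, 0, 0, 1, -0.1, -0.225, 0, 0, 0, 0, 1, -0.1125, -0.35, 0, 0, 0, 0, 1, -0.1125, -0.475, 0, 0, 0, 0, 1, -0.1125, -0.6, 0, 0, 0, 0, 1])

```text
t: 2.4
tool_pos: [0.4983, 0.0658, 0.3505]
eef_rot: [0.04, 0.999, 0.0, 0.0]
wrist_force: [1.6, 0.1, 0.1]
finger_gap: 0.0879
gripper_force: 0.0
```

Converted, -0.03 m / 0.4 = -0.075.

>>> jog_arm(motion=[0, -0.075, 0, 0, 0, 0, 1, 0, -0.075, 0, 0, 0, 0, 1])

```text
t: 2.6
tool_pos: [0.4959, 0.0327, 0.3509]
eef_rot: [0.044, 0.999, -0.001, 0.0]
wrist_force: [0.2, 0.1, -0.1]
finger_gap: 0.0882
gripper_force: 0.0
```

```bash
python3 - <<'E'
from h import *
save('wrist','w0')
save('side','d1')
for c in('wrist','side'):
    for n in('chamber','lever_pivot','lever_thumb','stop','bail_pin','bail_bar','keeper_seat','lip_tip'):
        print(c,n,[(round(d['conf'],2),np.round(d['at'],3).tolist()) for d in ctrl.spot_point(c,n) if abs(d['at'][1]-.03)<.06 and d['at'][0]>.4])
to([.508,.032,.25],-.08)
E
```

```text
wrist chamber [(0.57, [0.563, 0.026, 0.0])]
wrist lever_pivot [(0.83, [0.558, 0.026, 0.1]), (0.23, [0.551, 0.029, 0.114])]
wrist lever_thumb [(0.71, [0.53, 0.033, 0.156])]
wrist stop [(0.71, [0.508, 0.031, 0.086])]
wrist bail_pin [(0.59, [0.552, 0.027, 0.11])]
wrist bail_bar [(0.73, [0.501, 0.031, 0.181])]
wrist keeper_seat [(0.91, [0.631, 0.02, 0.099])]
wrist lip_tip [(0.66, [0.632, 0.025, 0.11]), (0.6, [0.559, 0.024, -0.002])]
side chamber [(0.63, [0.563, 0.025, 0.003])]
side lever_pivot [(0.75, [0.56, 0.026, 0.095])]
side lever_thumb []
side stop [(0.66, [0.56, 0.027, 0.002]), (0.41, [0.508, 0.03, 0.083])]
side bail_pin [(0.53, [0.55, 0.026, 0.113])]
side bail_bar [(0.47, [0.55, 0.026, 0.113]), (0.43, [0.506, 0.033, 0.182]), (0.19, [0.56, 0.025, 0.098])]
side keeper_seat [(0.92, [0.632, 0.02, 0.102])]
side lip_tip [(0.6, [0.634, 0.018, 0.11])]
t 3.5 pos [0.4962 0.038  0.3504] F [-1.  -1.1  0.9] gap 0.0882
shift [-0.0122 -0.005   0.1004] turn [-0.  0.  0.]
```

View pics/w0.png

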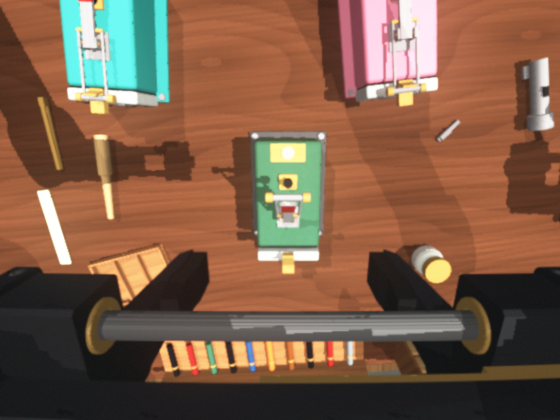

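The view from above shows the green chamber square to the tool, so the yaw is right. The bar is at about (288,197) and the keeper at (288,262). The points agree between cameras, so I'll descend to the bar.

Converted, 0.15 m / 0.4 = 0.375, -0.011 m / 0.4 = -0.0275.

>>> jog_arm(motion=[-0.0275, -0.015, 0.1, 0, 0, 0, 1, -0.0275, -0.015, 0.2, 0, 0, 0, 1, -0.0275, -0.015, 0.3, 0, 0, 0, 1, -0.0275, -0.015, 0.375, 0, 0, 0, 1, -0.0275, -0.015, 0.375, 0, 0, 0, 1])

```text
t: 4.0
tool_pos: [0.5037, 0.0308, 0.197]
eef_rot: [0.04, 0.999, -0.001, -0.004]
wrist_force: [-0.4, 0.0, 0.9]
finger_gap: 0.088
gripper_force: 0.0
```

```bash
python3 - <<'E'
from h import *
im=save('side','d2'); cv2.imwrite('pics/d2c.png',cv2.resize(im[150:260,220:370,::-1],(750,550),interpolation=cv2.INTER_CUBIC))
save('wrist','w1')
for c in('wrist','side'):
    for n in('bail_bar',):
        print(c,n,[(round(d['conf'],2),np.round(d['at'],3).tolist()) for d in ctrl.spot_point(c,n) if abs(d['at'][1]-.03)<.06 and d['at'][0]>.4])
to([.507,.032,.174],-.085)
E
```

```text
wrist bail_bar [(0.78, [0.5, 0.031, 0.183])]
side bail_bar []
t 4.2 pos [0.5081 0.0313 0.2023] F [ 1.1 -0.1  0.4] gap 0.0878
shift [0.0013 0.0006 0.0283] turn [0.001 0.003 0.005]
```

View pics/d2c.png

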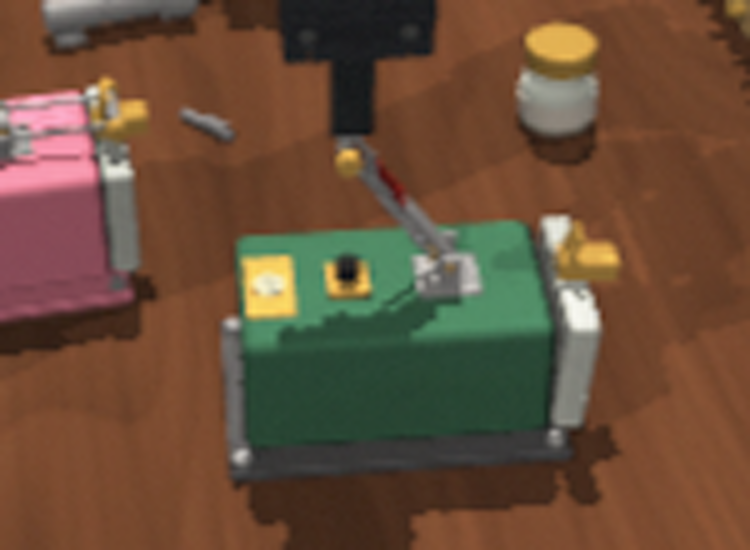

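The finger is centred about 2 mm in front of the bar (crop x 354 against roller 348). I'll shift slightly, lower and pinch.

Converted, 0.028 m / 0.4 = 0.07, 0.003 m / 0.4 = 0.0075.

>>> jog_arm(motion=[0.0075, 0, 0.035, 0, 0, 0, 1, 0.0075, 0, 0.07, 0, 0, 0, 1, 0.0075, 0, 0.07, 0, 0, 0, 0.7, 0.0075, 0, 0.07, 0, 0, 0, 0.5, 0.0075, 0, 0.07, 0, 0, 0, 0.4])

```text
t: 4.7
tool_pos: [0.5048, 0.0315, 0.1738]
eef_rot: [0.04, 0.999, 0.0, 0.001]
wrist_force: [-0.4, -0.2, 0.2]
finger_gap: 0.0665
gripper_force: 0.0
```

>>> jog_arm(motion=[0, 0, 0, 0, 0, 0, 0.4, 0, 0, 0, 0, 0, 0, 0.4, 0, 0, 0, 0, 0, 0, 0.4])

```text
t: 5.0
tool_pos: [0.5039, 0.0315, 0.1727]
eef_rot: [0.04, 0.999, 0.0, 0.0]
wrist_force: [-1.3, -0.2, 0.1]
finger_gap: 0.0421
gripper_force: 0.0
```

```bash
python3 - <<'E'
from h import *
im=save('side','d3'); cv2.imwrite('pics/d3c.png',cv2.resize(im[150:260,220:370,::-1],(750,550),interpolation=cv2.INTER_CUBIC))
for c in('side',):
    for n in('bail_bar','lever_thumb'):
        print(c,n,[(round(d['conf'],2),np.round(d['at'],3).tolist()) for d in ctrl.spot_point(c,n) if abs(d['at'][1]-.03)<.06 and d['at'][0]>.4])
to([.507,.032,.174],-.085)
E
```

```text
side bail_bar []
side lever_thumb [(0.49, [0.528, 0.029, 0.157])]
t 5.15 pos [0.5037 0.0314 0.1724] F [0.2 0.1 0.8] gap 0.0355
shift [-0.0032  0.0008 -0.0016] turn [0.    0.    0.005]
```

View pics/d3c.png

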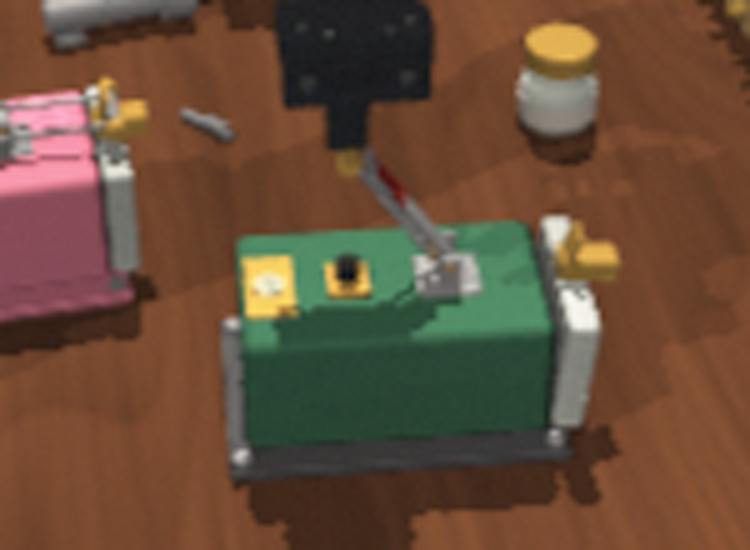

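```bash
python3 - <<'E'
from h import *
m=ctrl.camera_model('side');R=np.array(m['R']);t=np.array(m['t']);C=-R.T@t;print('C',C)
def ray(px):
    u=cv2.undistortPoints(np.array([[px]],float),np.array(m['mtx']),np.array(m['dist']))[0,0];return R.T@np.array([u[0],u[1],1])
for s in(1,-1):
  for px in((220+348/5,150+160/5),):
    y=.0315+s*.026;d=ray(px);print(s,C+d*(y-C[1])/d[1])
# fingertip outlines expected now
P=np.array([.5037,.0314,.1724]);cy=np.array([.085,.996,0]);cx=np.array([.996,-.085,0])
for s in(1,-1):
  print([((proj('side',[P+s*w*cy+v*cx])[0]-[220,150])*5).round() for w in(.0178,.035) for v in(-.009,.009)])
import glob
im=cv2.imread('pics/d3.png')
for n in ('d0','d2','d3'):
  h=cv2.cvtColor(cv2.imread(f'pics/{n}.png'),cv2.COLOR_BGR2HSV)[170:200,270:300]
  q=np.argwhere((h[...,0]>12)&(h[...,0]<30)&(h[...,1]>130)&(h[...,2]>130));print(n,len(q),(q.mean(0)+[170,270])[::-1],q.min(0)+[170,270],q.max(0)+[170,270])
E
```

```text
C [ 0.36839439 -0.78763556  0.77825103]
1 [0.51463765 0.0575     0.14638605]
-1 [0.50563951 0.0055     0.18526381]
[array([316., 132.]), array([350., 131.]), array([314., 114.]), array([347., 112.])]
[array([321., 173.]), array([356., 171.]), array([324., 193.]), array([359., 191.])]
d0 33 [288.39393939 177.84848485] [170 285] [184 291]
d2 19 [289.15789474 181.68421053] [180 287] [184 291]
d3 3 [289.         183.66666667] [183 288] [184 290]
```

```bash
python3 - <<'E'
from h import *
cy=np.array([.085,.996,0]);cx=np.array([.996,-.085,0])
for P,g in((np.array([.5081,.0313,.2000]),.044),(np.array([.5039,.0315,.1727]),.021)):
 for s in(1,-1):
  print(s,[((proj('side',[P+s*w*cy+v*cx])[0]-[220,150])*5).round().tolist() for w in(g,g+.0175) for v in(-.009,.009)])
a=cv2.imread('pics/w1.png')
o=ctrl.get_obs();print(o['finger_gap'],o['gripper_force'])
im=save('wrist','w2');cv2.imwrite('pics/w2c.png',np.hstack([cv2.resize(a,(400,300)),cv2.resize(im[:,:,::-1],(400,300))]))
E
```

```text
1 [[320.0, 60.0], [353.0, 59.0], [317.0, 42.0], [351.0, 41.0]]
-1 [[334.0, 159.0], [370.0, 157.0], [337.0, 180.0], [373.0, 178.0]]
1 [[316.0, 128.0], [350.0, 126.0], [313.0, 109.0], [347.0, 108.0]]
-1 [[322.0, 176.0], [357.0, 174.0], [325.0, 196.0], [360.0, 194.0]]
0.0354564810694719 0.0
```

View pics/w2c.png

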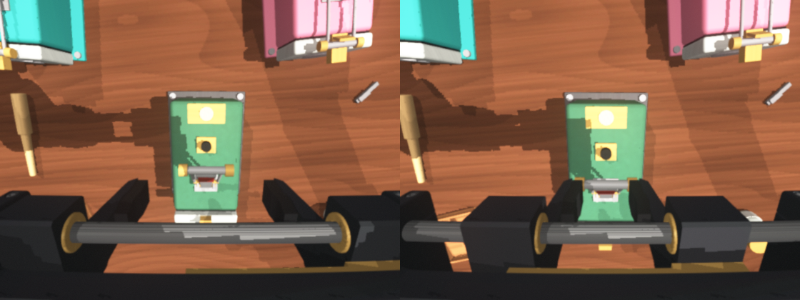

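```bash
python3 - <<'E'
from h import *
cy=np.array([.085,.996,0]);cx=np.array([.996,-.085,0])
P=ctrl.get_obs()['tool_pos'];print(P)
for s in(1,-1):
  print(s,[proj('wrist',[P+s*w*cy+v*cx+[0,0,u]])[0].round().tolist() for u in (0,.02) for w in(.0178,.035) for v in(-.009,.009)])
for x in(.503,.508):
 for z in(.175,.185): print(x,z,[proj('wrist',[np.array([x,.032,z])+s*.026*cy])[0].round().tolist() for s in(1,-1)])
im=cv2.imread('pics/w2.png')[210:330,200:400];cv2.imwrite('pics/w2d.png',cv2.resize(im,(800,480)))
E
```

```text
[0.50371269 0.03142192 0.17238297]
1 [[315.0, 232.0], [314.0, 258.0], [342.0, 232.0], [341.0, 258.0], [318.0, 245.0], [317.0, 274.0], [349.0, 245.0], [347.0, 274.0]]
-1 [[258.0, 232.0], [258.0, 258.0], [230.0, 232.0], [232.0, 258.0], [254.0, 245.0], [255.0, 274.0], [224.0, 245.0], [225.0, 273.0]]
0.503 0.175 [[329.0, 246.0], [245.0, 246.0]]
0.503 0.185 [[331.0, 253.0], [243.0, 253.0]]
0.508 0.175 [[329.0, 253.0], [246.0, 253.0]]
0.508 0.185 [[331.0, 261.0], [244.0, 260.0]]
```

View pics/w2d.png

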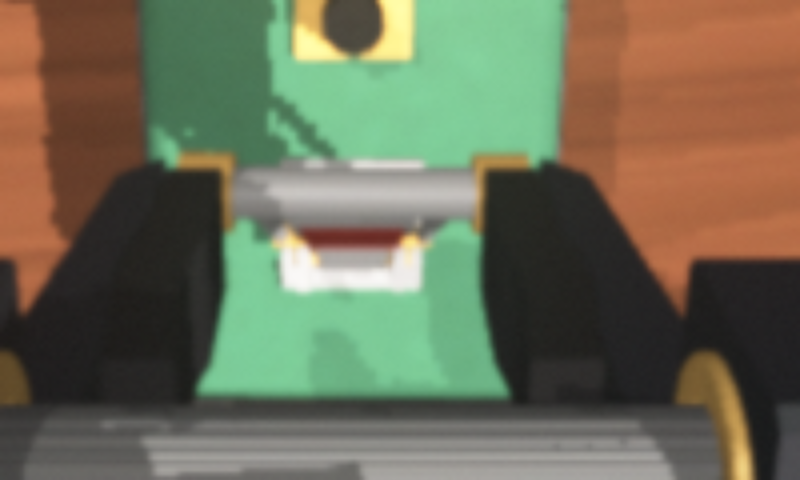

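The wrist crop shows the finger ends at row ~251, above the rollers (row ~257). The visible fingertips are about 22 mm higher than the reported TCP, so they closed over the bar without touching it. I'll open, go lower and pinch again.

Converted, -0.002 m / 0.4 = -0.005.

>>> jog_arm(motion=[-0.005, 0, 0, 0, 0, 0, 1, -0.005, 0, 0, 0, 0, 0, 1, -0.005, 0, 0, 0, 0, 0, 1, -0.005, 0, 0, 0, 0, 0, 1, -0.005, 0, 0, 0, 0, 0, 1])

```text
t: 5.7
tool_pos: [0.5056, 0.0313, 0.1723]
eef_rot: [0.04, 0.999, -0.0, -0.0]
wrist_force: [0.3, -0.8, 0.2]
finger_gap: 0.073
gripper_force: 0.0
```

>>> jog_arm(motion=[0, 0, 0, 0, 0, 0, 1, 0, 0, 0.0225, 0, 0, 0, 1, 0, 0, 0.045, 0, 0, 0, 1, 0, 0, 0.045, 0, 0, 0, 0.6, 0, 0, 0.045, 0, 0, 0, 0.45])

```text
t: 6.2
tool_pos: [0.5053, 0.0312, 0.1538]
eef_rot: [0.04, 0.999, -0.0, -0.001]
wrist_force: [0.2, 0.6, 0.7]
finger_gap: 0.0742
gripper_force: 0.0
```

>>> jog_arm(motion=[0, 0, 0, 0, 0, 0, 0.45, 0, 0, 0, 0, 0, 0, 0.45, 0, 0, 0, 0, 0, 0, 0.45, 0, 0, 0, 0, 0, 0, 0.45])

```text
t: 6.6
tool_pos: [0.5059, 0.0313, 0.1546]
eef_rot: [0.04, 0.999, 0.0, 0.0]
wrist_force: [0.9, -0.4, 0.4]
finger_gap: 0.0514
gripper_force: 30.0
```

Pinched: 51.4 mm gap, 30 N. Now I'll swing the bail along its arc about the pin, towards the lid.

Converted, -0.0425 m / 0.4 = -0.1063, -0.028 m / 0.4 = -0.07.

>>> jog_arm(motion=[-0.035, 0, -0.0175, 0, 0, 0, 0.45, -0.07, 0, -0.0263, 0, 0, 0, 0.45, -0.1063, 0, -0.03, 0, 0, 0, 0.45, -0.1063, 0, -0.03, 0, 0, 0, 0.45])

```text
t: 7.0
tool_pos: [0.5491, 0.0278, 0.1668]
eef_rot: [0.04, 0.999, -0.0, 0.0]
wrist_force: [-1.6, 0.2, 5.0]
finger_gap: 0.0512
gripper_force: 30.0
```

```bash
python3 - <<'E'
from h import *
ctrl.camera('side');ctrl.camera('scene')
for c in('side','scene'):
    for n in('lever_thumb','bail_bar','keeper_seat'):
        print(c,n,[(round(d['conf'],2),np.round(d['at'],3).tolist()) for d in ctrl.spot_point(c,n) if abs(d['at'][1]-.03)<.06 and d['at'][0]>.4])
to([.507,.032,.174],-.085)
E
```

```text
side lever_thumb [(0.5, [0.529, 0.028, 0.155])]
side bail_bar []
side keeper_seat [(0.93, [0.629, 0.02, 0.1])]
scene lever_thumb [(0.48, [0.524, 0.029, 0.156])]
scene bail_bar [(0.42, [0.547, 0.026, 0.198])]
scene keeper_seat [(0.88, [0.632, 0.026, 0.102])]
t 7.4 pos [0.5478 0.0279 0.1666] F [-1.9  0.4  5.6] gap 0.0514
shift [ 0.041   0.0008 -0.0074] turn [0.    0.    0.005]
```

Converted, -0.0635 m / 0.4 = -0.1588, 0.005 m / 0.4 = 0.0125.

>>> jog_arm(motion=[-0.0363, 0, 0.0025, 0, 0, 0, 0.45, -0.0713, 0, 0.0125, 0, 0, 0, 0.45, -0.1038, 0, 0.0275, 0, 0, 0, 0.45, -0.1338, 0, 0.0488, 0, 0, 0, 0.45, -0.1588, 0, 0.0738, 0, 0, 0, 0.45])

```text
t: 7.9
tool_pos: [0.613, 0.0224, 0.1367]
eef_rot: [0.04, 0.999, -0.0, 0.001]
wrist_force: [1.4, -1.3, 3.6]
finger_gap: 0.0515
gripper_force: 30.0
```

```bash
python3 - <<'E'
from h import *
ctrl.camera('side');ctrl.camera('scene')
for c in('side','scene'):
    for n in('lever_thumb','bail_bar','keeper_seat','lip_tip'):
        print(c,n,[(round(d['conf'],2),np.round(d['at'],3).tolist()) for d in ctrl.spot_point(c,n) if abs(d['at'][1]-.03)<.06 and d['at'][0]>.4])
to([.507,.032,.174],-.085)
E
```

```text
side lever_thumb []
side bail_bar [(0.64, [0.614, 0.022, 0.166])]
side keeper_seat [(0.76, [0.634, 0.021, 0.101])]
side lip_tip [(0.61, [0.634, 0.019, 0.112])]
scene lever_thumb []
scene bail_bar [(0.58, [0.614, 0.022, 0.169])]
scene keeper_seat [(0.58, [0.632, 0.023, 0.106])]
scene lip_tip [(0.91, [0.636, 0.021, 0.111])]
t 8.4 pos [0.6107 0.0227 0.1368] F [ 1.6 -1.9  1. ] gap 0.0517
shift [ 0.1042  0.001  -0.0371] turn [-0.    -0.001  0.005]
```

Converted, 0.033 m / 0.4 = 0.0825, -0.029 m / 0.4 = -0.0725.

>>> jog_arm(motion=[-0.015, 0, 0.0175, 0, 0, 0, 0.45, -0.03, 0, 0.035, 0, 0, 0, 0.45, -0.045, 0, 0.0525, 0, 0, 0, 0.45, -0.06, 0, 0.07, 0, 0, 0, 0.45, -0.0725, 0, 0.0825, 0, 0, 0, 0.45])

```text
t: 8.9
tool_pos: [0.6351, 0.0207, 0.1001]
eef_rot: [0.04, 0.999, -0.0, -0.006]
wrist_force: [-11.7, 0.1, -1.4]
finger_gap: 0.0511
gripper_force: 30.0
```

>>> jog_arm(motion=[0, 0, 0, 0, 0, 0, 0.45])

```text
t: 9.0
tool_pos: [0.6357, 0.0207, 0.1]
eef_rot: [0.04, 0.999, -0.0, -0.006]
wrist_force: [-8.1, -1.0, -0.1]
finger_gap: 0.0516
gripper_force: 30.0
```

```bash
python3 - <<'E'
from h import *
im=save('side','d5');cv2.imwrite('pics/d5c.png',cv2.resize(im[150:260,220:370,::-1],(750,550),interpolation=cv2.INTER_CUBIC))
ctrl.camera('scene')
for c in('side','scene'):
    for n in('lever_thumb','bail_bar','keeper_seat','lip_tip'):
        print(c,n,[(round(d['conf'],2),np.round(d['at'],3).tolist()) for d in ctrl.spot_point(c,n) if abs(d['at'][1]-.03)<.06 and d['at'][0]>.4])
to([.507,.032,.174],-.085)
E
```

```text
side lever_thumb [(0.58, [0.527, 0.03, 0.15])]
side bail_bar [(0.5, [0.633, 0.019, 0.135])]
side keeper_seat []
side lip_tip [(0.83, [0.634, 0.02, 0.11])]
scene lever_thumb [(0.52, [0.528, 0.026, 0.152])]
scene bail_bar []
scene keeper_seat [(0.77, [0.635, 0.024, 0.1]), (0.16, [0.634, 0.022, 0.111])]
scene lip_tip [(0.71, [0.638, 0.023, 0.111])]
t 9.5 pos [0.6369 0.0205 0.1014] F [-6.8 -0.5 -1.1] gap 0.0513
shift [ 0.131   0.001  -0.0716] turn [-0.001 -0.008  0.005]
```

View pics/d5c.png

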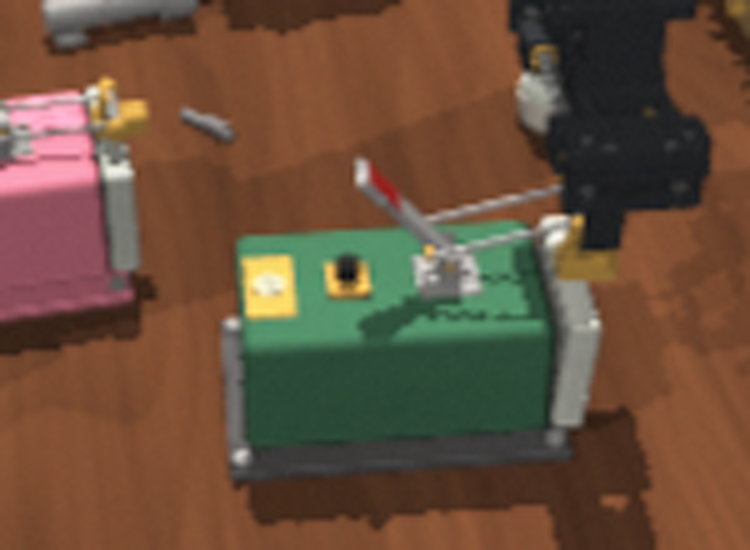

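The lever still stands at about 1 rad and the pull is -7 N. It is creeping, so I'll keep pulling outward gently.

Converted, -0.006 m / 0.4 = -0.015, -0.004 m / 0.4 = -0.01.

>>> jog_arm(motion=[-0.005, 0, 0, 0, 0, 0, 0.45, -0.01, 0, 0, 0, 0, 0, 0.45, -0.015, 0, 0, 0, 0, 0, 0.45, -0.015, 0, 0, 0, 0, 0, 0.45, -0.015, 0, 0, 0, 0, 0, 0.45])

```text
t: 10.0
tool_pos: [0.6433, 0.02, 0.1016]
eef_rot: [0.04, 0.999, -0.0, -0.004]
wrist_force: [-7.1, -1.8, 0.4]
finger_gap: 0.0511
gripper_force: 30.0
```

```bash
python3 - <<'E'
from h import *
im=save('side','d6')
ctrl.camera('scene');save('wrist','w6')
for c in('side','scene','wrist'):
    for n in('lever_thumb','bail_bar','bail_pin','lip_tip'):
        print(c,n,[(round(d['conf'],2),np.round(d['at'],3).tolist()) for d in ctrl.spot_point(c,n) if abs(d['at'][1]-.03)<.06 and d['at'][0]>.4])
to([.507,.032,.174],-.085)
E
```

```text
side lever_thumb [(0.53, [0.554, 0.023, 0.165])]
side bail_bar [(0.54, [0.639, 0.019, 0.132])]
side bail_pin [(0.47, [0.553, 0.026, 0.117]), (0.41, [0.562, 0.026, 0.095])]
side lip_tip [(0.74, [0.63, 0.019, 0.109])]
scene lever_thumb [(0.52, [0.551, 0.025, 0.165])]
scene bail_bar []
scene bail_pin [(0.55, [0.554, 0.027, 0.114])]
scene lip_tip [(0.9, [0.635, 0.024, 0.111]), (0.2, [0.56, 0.03, 0.103])]
wrist lever_thumb [(0.58, [0.554, 0.027, 0.166]), (0.17, [0.563, 0.023, -0.002])]
wrist bail_bar [(0.93, [0.633, 0.021, 0.132])]
wrist bail_pin [(0.66, [0.556, 0.026, 0.115])]
wrist lip_tip [(0.78, [0.636, 0.023, 0.11])]
t 10.75 pos [0.6444 0.0199 0.1022] F [-5.  -1.   0.2] gap 0.0513
shift [ 0.1383  0.0011 -0.0712] turn [-0.001 -0.005  0.005]
```

```bash
python3 - <<'E'
from h import *
cy=np.array([.085,.996,0]);cx=np.array([.996,-.085,0])
P=ctrl.get_obs()['tool_pos']
for v in(-.009,0,.009): print([proj('wrist',[P+s*.026*cy+v*cx+[0,0,.022]])[0].round().tolist() for s in(1,-1)])
for x in(.636,.640,.644):print(x,[proj('wrist',[np.array([x,.0205,.132])+s*.026*cy])[0].round().tolist() for s in(1,-1)])
im=cv2.imread('pics/w6.png')[200:320,180:380];cv2.imwrite('pics/w6d.png',cv2.resize(im,(800,480)))
E
```

```text
[[333.0, 246.0], [239.0, 246.0]]
[[332.0, 261.0], [240.0, 261.0]]
[[331.0, 276.0], [240.0, 275.0]]
0.636 [[335.0, 253.0], [236.0, 253.0]]
0.64 [[335.0, 260.0], [237.0, 260.0]]
0.644 [[336.0, 267.0], [238.0, 267.0]]
```

View pics/w6d.png

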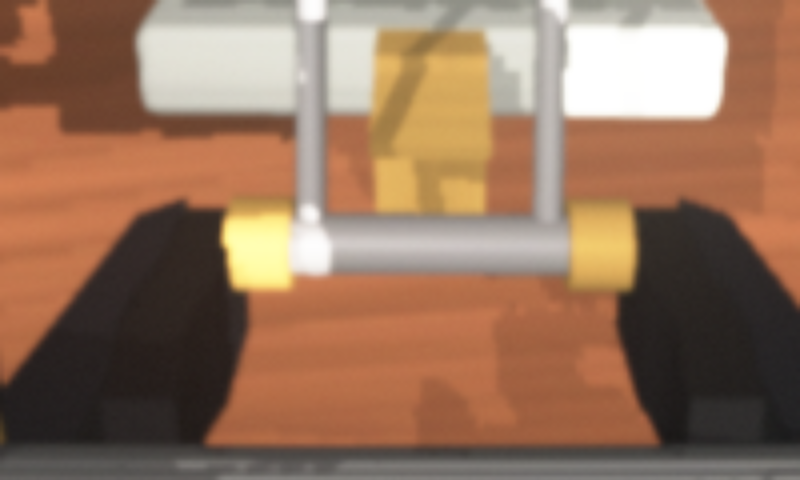

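The wrist crop shows the bar held by both rollers, with centre at row ~261 (x≈0.638). It sits about 3–5 mm towards the inner pad edge, with the lip tip just behind it. I'll pull about 6 mm further, then lower.

Converted, -0.006 m / 0.4 = -0.015, -0.004 m / 0.4 = -0.01.

>>> jog_arm(motion=[-0.005, 0, 0, 0, 0, 0, 0.45, -0.01, 0, 0, 0, 0, 0, 0.45, -0.015, 0, 0, 0, 0, 0, 0.45, -0.015, 0, 0, 0, 0, 0, 0.45, -0.015, 0, 0, 0, 0, 0, 0.45])

```text
t: 11.25
tool_pos: [0.6504, 0.0194, 0.1021]
eef_rot: [0.04, 0.999, -0.0, -0.002]
wrist_force: [-4.5, -1.4, -0.1]
finger_gap: 0.0513
gripper_force: 30.0
```

```bash
python3 - <<'E'
from h import *
ctrl.camera('side');ctrl.camera('scene');save('wrist','w7')
for c in('side','scene','wrist'):
    for n in('lever_thumb','bail_bar','bail_pin','lip_tip'):
        print(c,n,[(round(d['conf'],2),np.round(d['at'],3).tolist()) for d in ctrl.spot_point(c,n) if abs(d['at'][1]-.03)<.06 and d['at'][0]>.4])
to([.507,.032,.174],-.085)
E
```

```text
side lever_thumb [(0.61, [0.581, 0.025, 0.159])]
side bail_bar [(0.45, [0.647, 0.019, 0.132])]
side bail_pin [(0.53, [0.582, 0.021, 0.161]), (0.52, [0.564, 0.024, 0.12])]
side lip_tip [(0.69, [0.633, 0.02, 0.111])]
scene lever_thumb [(0.55, [0.58, 0.02, 0.162])]
scene bail_bar []
scene bail_pin []
scene lip_tip [(0.71, [0.638, 0.024, 0.114])]
wrist lever_thumb [(0.97, [0.581, 0.026, 0.162])]
wrist bail_bar [(0.87, [0.64, 0.019, 0.135])]
wrist bail_pin [(0.56, [0.564, 0.026, 0.115])]
wrist lip_tip [(0.86, [0.637, 0.023, 0.109])]
t 12.0 pos [0.652  0.0193 0.1038] F [-4.  -1.5  0.3] gap 0.0509
shift [ 0.1456  0.0011 -0.0702] turn [-0.    -0.     0.005]
```

Lever is about 1.85 rad and the bar about 7 mm outside the lip tip. I'll lower it.

Converted, 0.023 m / 0.4 = 0.0575, 0.02 m / 0.4 = 0.05.

>>> jog_arm(motion=[0, 0, 0.0125, 0, 0, 0, 0.45, 0, 0, 0.025, 0, 0, 0, 0.45, 0, 0, 0.0375, 0, 0, 0, 0.45, 0, 0, 0.05, 0, 0, 0, 0.45, 0, 0, 0.0575, 0, 0, 0, 0.45])

```text
t: 12.5
tool_pos: [0.654, 0.0194, 0.081]
eef_rot: [0.04, 0.999, -0.0, 0.002]
wrist_force: [3.6, -3.8, 2.1]
finger_gap: 0.0515
gripper_force: 30.0
```

>>> jog_arm(motion=[0, 0, 0.005, 0, 0, 0, 0.45, 0, 0, 0.01, 0, 0, 0, 0.45, 0, 0, 0.01, 0, 0, 0, 0.45])

```text
t: 12.8
tool_pos: [0.6534, 0.0193, 0.0771]
eef_rot: [0.04, 0.999, -0.0, 0.001]
wrist_force: [4.9, -2.6, 1.3]
finger_gap: 0.0511
gripper_force: 30.0
```

```bash
python3 - <<'E'
from h import *
ctrl.camera('side');ctrl.camera('scene');save('wrist','w8')
for c in('side','scene','wrist'):
    for n in('lever_thumb','bail_bar','lip_tip','keeper_seat'):
        print(c,n,[(round(d['conf'],2),np.round(d['at'],3).tolist()) for d in ctrl.spot_point(c,n) if abs(d['at'][1]-.03)<.06 and d['at'][0]>.4])
to([.507,.032,.174],-.085)
E
```

```text
side lever_thumb [(0.56, [0.587, 0.022, 0.157])]
side bail_bar [(0.59, [0.649, 0.016, 0.106])]
side lip_tip [(0.74, [0.635, 0.02, 0.109]), (0.63, [0.65, 0.019, 0.106])]
side keeper_seat [(0.24, [0.585, 0.02, 0.156])]
scene lever_thumb [(0.4, [0.584, 0.022, 0.159])]
scene bail_bar []
scene lip_tip [(0.93, [0.634, 0.024, 0.112])]
scene keeper_seat [(0.71, [0.634, 0.021, 0.1])]
wrist lever_thumb [(0.81, [0.589, 0.027, 0.159])]
wrist bail_bar [(0.66, [0.587, 0.026, 0.16]), (0.6, [0.643, 0.017, 0.109])]
wrist lip_tip [(0.66, [0.634, 0.022, 0.11])]
wrist keeper_seat [(0.64, [0.631, 0.019, 0.099])]
t 13.55 pos [0.6534 0.0194 0.0773] F [ 4.5 -3.4  0.9] gap 0.0511
shift [ 0.1467  0.0009 -0.0971] turn [0.    0.002 0.005]
```

Converted, 0.006 m / 0.4 = 0.015, 0.002 m / 0.4 = 0.005.

>>> jog_arm(motion=[0.0025, 0, 0.005, 0, 0, 0, 0.45, 0.005, 0, 0.01, 0, 0, 0, 0.45, 0.005, 0, 0.015, 0, 0, 0, 0.45, 0.005, 0, 0.015, 0, 0, 0, 0.45])

```text
t: 13.95
tool_pos: [0.6514, 0.0195, 0.0711]
eef_rot: [0.04, 0.999, -0.0, 0.001]
wrist_force: [3.6, -3.0, 0.3]
finger_gap: 0.0513
gripper_force: 30.0
```

```bash
python3 - <<'E'
from h import *
ctrl.camera('side');save('wrist','w9')
for c in('side','wrist'):
    for n in('lever_thumb','bail_bar','lip_tip','keeper_seat'):
        print(c,n,[(round(d['conf'],2),np.round(d['at'],3).tolist()) for d in ctrl.spot_point(c,n) if abs(d['at'][1]-.03)<.06 and d['at'][0]>.4])
to([.507,.032,.174],-.085)
E
```

```text
side lever_thumb [(0.66, [0.581, 0.022, 0.158])]
side bail_bar [(0.51, [0.646, 0.017, 0.103])]
side lip_tip [(0.55, [0.633, 0.02, 0.108])]
side keeper_seat [(0.6, [0.634, 0.018, 0.1])]
wrist lever_thumb [(0.74, [0.583, 0.029, 0.161])]
wrist bail_bar [(0.76, [0.64, 0.02, 0.102])]
wrist lip_tip [(0.66, [0.632, 0.024, 0.109]), (0.39, [0.565, 0.025, 0.113])]
wrist keeper_seat []
t 14.45 pos [0.6513 0.0196 0.0713] F [ 4.1 -2.9  1. ] gap 0.0512
shift [ 0.1446  0.0009 -0.1031] turn [0.    0.002 0.005]
```

Converted, 0.003 m / 0.4 = 0.0075, 0.0015 m / 0.4 = 0.0038.

>>> jog_arm(motion=[0, 0, 0.0038, 0, 0, 0, 0.45, 0, 0, 0.0075, 0, 0, 0, 0.45, 0, 0, 0.0075, 0, 0, 0, 0.45])

```text
t: 14.75
tool_pos: [0.6505, 0.0196, 0.0677]
eef_rot: [0.04, 0.999, -0.0, 0.0]
wrist_force: [4.6, -3.2, 1.1]
finger_gap: 0.0514
gripper_force: 30.0
```

Converted, 0.002 m / 0.4 = 0.005, 0.001 m / 0.4 = 0.0025.

>>> jog_arm(motion=[0, 0, 0.0025, 0, 0, 0, 0.45, 0, 0, 0.005, 0, 0, 0, 0.45, 0, 0, 0.005, 0, 0, 0, 0.45])

```text
t: 15.05
tool_pos: [0.6505, 0.0196, 0.067]
eef_rot: [0.04, 0.999, 0.0, 0.0]
wrist_force: [0.6, -2.9, 10.0]
finger_gap: 0.0515
gripper_force: 30.0
```

```bash
python3 - <<'E'
from h import *
ctrl.camera('side');save('wrist','w10')
for c in('side','wrist'):
    for n in('lever_thumb','bail_bar','lip_tip','keeper_seat'):
        print(c,n,[(round(d['conf'],2),np.round(d['at'],3).tolist()) for d in ctrl.spot_point(c,n) if abs(d['at'][1]-.03)<.06 and d['at'][0]>.4])
to([.507,.032,.174],-.085)
E
```

```text
side lever_thumb [(0.61, [0.585, 0.024, 0.162])]
side bail_bar [(0.59, [0.649, 0.021, 0.1])]
side lip_tip [(0.66, [0.635, 0.016, 0.109]), (0.44, [0.563, 0.024, 0.1]), (0.42, [0.63, 0.02, 0.104])]
side keeper_seat [(0.76, [0.631, 0.018, 0.1])]
wrist lever_thumb [(0.73, [0.586, 0.027, 0.161])]
wrist bail_bar [(0.58, [0.64, 0.021, 0.096])]
wrist lip_tip [(0.81, [0.633, 0.022, 0.112])]
wrist keeper_seat [(0.92, [0.631, 0.02, 0.101])]
t 15.55 pos [0.6506 0.0196 0.067 ] F [-0.4 -2.6 10.9] gap 0.0513
shift [ 0.144   0.0009 -0.107 ] turn [0.    0.001 0.005]
```

The bar rests on the tongue (10 N up). I'll ease off slightly and draw it back under the lip.

Converted, 0.01 m / 0.4 = 0.025, -0.001 m / 0.4 = -0.0025.

>>> jog_arm(motion=[0.005, 0, -0.0025, 0, 0, 0, 0.45, 0.01, 0, -0.0025, 0, 0, 0, 0.45, 0.015, 0, -0.0025, 0, 0, 0, 0.45, 0.02, 0, -0.0025, 0, 0, 0, 0.45, 0.025, 0, -0.0025, 0, 0, 0, 0.45])

```text
t: 16.05
tool_pos: [0.6431, 0.0203, 0.0679]
eef_rot: [0.04, 0.999, -0.0, 0.003]
wrist_force: [9.1, -3.2, 0.4]
finger_gap: 0.0514
gripper_force: 30.0
```

```bash
python3 - <<'E'
from h import *
ctrl.camera('side');save('wrist','w11')
for c in('side','wrist'):
    for n in('lever_thumb','bail_bar','lip_tip','keeper_seat'):
        print(c,n,[(round(d['conf'],2),np.round(d['at'],3).tolist()) for d in ctrl.spot_point(c,n) if abs(d['at'][1]-.03)<.06 and d['at'][0]>.4])
to([.507,.032,.174],-.085)
E
```

```text
side lever_thumb [(0.59, [0.553, 0.026, 0.165])]
side bail_bar [(0.65, [0.64, 0.019, 0.102])]
side lip_tip [(0.51, [0.632, 0.021, 0.106]), (0.51, [0.509, 0.03, 0.082])]
side keeper_seat [(0.52, [0.629, 0.019, 0.101])]
wrist lever_thumb [(0.83, [0.553, 0.03, 0.162]), (0.7, [0.631, 0.02, 0.1])]
wrist bail_bar []
wrist lip_tip [(0.65, [0.635, 0.024, 0.105])]
wrist keeper_seat [(0.95, [0.631, 0.016, 0.1])]
t 16.55 pos [0.6423 0.0204 0.0679] F [ 6.  -3.   3.3] gap 0.0512
shift [ 0.1354  0.0008 -0.1066] turn [0.    0.004 0.005]
```

Converted, 0.003 m / 0.4 = 0.0075, 0.002 m / 0.4 = 0.005.

>>> jog_arm(motion=[0.005, 0, 0, 0, 0, 0, 0.45, 0.0075, 0, 0, 0, 0, 0, 0.45, 0.0075, 0, 0, 0, 0, 0, 0.45, 0.0075, 0, 0, 0, 0, 0, 0.6, 0.0075, 0, 0, 0, 0, 0, 0.8])

```text
t: 17.05
tool_pos: [0.6359, 0.0219, 0.0662]
eef_rot: [0.04, 0.999, 0.001, -0.001]
wrist_force: [0.2, 0.0, -0.6]
finger_gap: 0.0589
gripper_force: 0.0
```

Converted, -0.09 m / 0.4 = -0.225, -0.04 m / 0.4 = -0.1.

>>> jog_arm(motion=[0, 0, 0, 0, 0, 0, 0.9, 0, 0, 0, 0, 0, 0, 0.9, 0, 0, -0.025, 0, 0, 0, 0.9, 0, 0, -0.1, 0, 0, 0, 0.9, 0, 0, -0.225, 0, 0, 0, 0.9])

```text
t: 17.55
tool_pos: [0.6347, 0.021, 0.1555]
eef_rot: [0.04, 0.999, -0.0, -0.003]
wrist_force: [0.1, 0.4, 0.5]
finger_gap: 0.0795
gripper_force: 0.0
```

```bash
python3 - <<'E'
from h import *
im=save('side','d12');cv2.imwrite('pics/d12c.png',cv2.resize(im[150:260,220:370,::-1],(750,550),interpolation=cv2.INTER_CUBIC));save('wrist','w12');ctrl.camera('scene')
for c in('side','wrist','scene'):
    for n in('lever_thumb','bail_bar','lip_tip','keeper_seat'):
        print(c,n,[(round(d['conf'],2),np.round(d['at'],3).tolist()) for d in ctrl.spot_point(c,n) if abs(d['at'][1]-.03)<.06 and d['at'][0]>.4])
to([.507,.032,.174],-.085)
E
```

```text
side lever_thumb [(0.6, [0.539, 0.029, 0.157])]
side bail_bar [(0.44, [0.636, 0.016, 0.098])]
side lip_tip [(0.62, [0.634, 0.022, 0.11])]
side keeper_seat [(0.66, [0.631, 0.022, 0.098])]
wrist lever_thumb [(0.62, [0.538, 0.03, 0.161])]
wrist bail_bar [(0.74, [0.628, 0.02, 0.098])]
wrist lip_tip [(0.88, [0.637, 0.024, 0.106])]
wrist keeper_seat [(0.69, [0.632, 0.019, 0.103])]
scene lever_thumb [(0.6, [0.538, 0.028, 0.159])]
scene bail_bar [(0.71, [0.634, 0.019, 0.102])]
scene lip_tip [(0.79, [0.637, 0.019, 0.112])]
scene keeper_seat [(0.98, [0.633, 0.022, 0.104])]
t 18.3 pos [0.6372 0.0207 0.1566] F [0.9 0.5 0.7] gap 0.0795
shift [ 0.1306  0.0009 -0.0174] turn [-0.    -0.     0.005]
```

View pics/d12c.png

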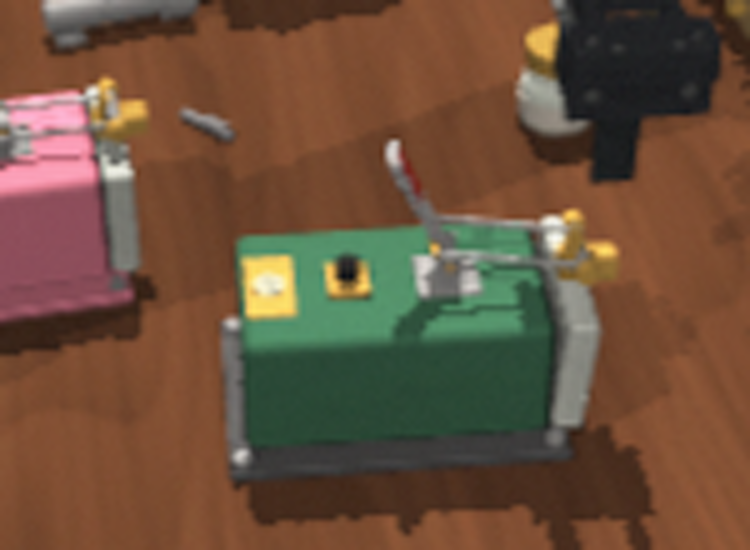

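The bar lies hooked under the lip (crop ~(565,245)) and the lever stands at about 1.17 rad. I'll raise, close the gripper and come down on the lid side of the lever.

>>> jog_arm(motion=[0, 0, -0.1, 0, 0, 0, 0.5, 0.05, -0.0025, -0.125, 0, 0, 0, 0, 0.1125, -0.0038, -0.125, 0, 0, 0, 0, 0.175, -0.0038, -0.125, 0, 0, 0, 0, 0.18, -0.0038, -0.125, 0, 0, 0, 0])

```text
t: 18.8
tool_pos: [0.563, 0.0252, 0.2069]
eef_rot: [0.04, 0.999, 0.0, -0.001]
wrist_force: [0.5, 0.0, 0.4]
finger_gap: 0.0416
gripper_force: 0.0
```

>>> jog_arm(motion=[0, 0, 0, 0, 0, 0, 0, 0, 0, 0.05, 0, 0, 0, 0, 0, 0, 0.1125, 0, 0, 0, 0, 0, 0, 0.185, 0, 0, 0, 0, 0, 0, 0.185, 0, 0, 0, 0])

```text
t: 19.3
tool_pos: [0.5638, 0.0248, 0.1296]
eef_rot: [0.04, 0.999, -0.001, -0.003]
wrist_force: [-0.9, 0.1, 0.4]
finger_gap: 0.0017
gripper_force: 0.0
```

```bash
python3 - <<'E'
from h import *
save('side','d13');save('wrist','w13')
for c in('side','wrist'):
    for n in('lever_thumb','bail_bar'):
        print(c,n,[(round(d['conf'],2),np.round(d['at'],3).tolist()) for d in ctrl.spot_point(c,n) if abs(d['at'][1]-.03)<.06 and d['at'][0]>.4])
to([.5653,.0253,.131],-.085)
E
```

```text
side lever_thumb []
side bail_bar [(0.7, [0.636, 0.02, 0.099])]
wrist lever_thumb []
wrist bail_bar []
t 19.6 pos [0.5667 0.025  0.1343] F [-0.6  1.2  0.9] gap 0.0002
shift [0.0014 0.0002 0.0033] turn [0.001 0.003 0.005]
```

Converted, 0.038 m / 0.4 = 0.095, 0.003 m / 0.4 = 0.0075.

>>> jog_arm(motion=[0.03, 0, 0, 0, 0, 0, 0, 0.05, 0, 0, 0, 0, 0, 0, 0.07, 0, 0, 0, 0, 0, 0, 0.0825, 0, 0.0075, 0, 0, 0, 0, 0.095, 0, 0.015, 0, 0, 0, 0])

```text
t: 20.1
tool_pos: [0.5286, 0.0281, 0.1275]
eef_rot: [0.04, 0.999, 0.0, 0.002]
wrist_force: [3.7, -1.4, 0.8]
finger_gap: 0.0004
gripper_force: 2.1
```

```bash
python3 - <<'E'
from h import *
save('side','d14');ctrl.camera('scene')
for c in('side','scene'):
    for n in('lever_thumb','bail_bar','keeper_seat'):
        print(c,n,[(round(d['conf'],2),np.round(d['at'],3).tolist()) for d in ctrl.spot_point(c,n) if abs(d['at'][1]-.03)<.06 and d['at'][0]>.4])
to([.5603-.042,.0257+.0036,.101+.0386-.022],-.085)
E
```

```text
side lever_thumb [(0.56, [0.519, 0.026, 0.15]), (0.36, [0.549, 0.025, 0.111])]
side bail_bar [(0.41, [0.635, 0.019, 0.098])]
side keeper_seat [(0.64, [0.629, 0.022, 0.102])]
scene lever_thumb [(0.62, [0.519, 0.025, 0.153])]
scene bail_bar [(0.46, [0.631, 0.018, 0.099])]
scene keeper_seat [(0.79, [0.628, 0.023, 0.104])]
t 20.5 pos [0.5275 0.0281 0.1268] F [ 3.8 -0.   0.8] gap 0.0002
shift [0.0093 0.0005 0.0092] turn [ 0.    -0.     0.005]
```

Converted, 0.02 m / 0.4 = 0.05, 0.005 m / 0.4 = 0.0125.

>>> jog_arm(motion=[0.0125, 0, 0.0113, 0, 0, 0, 0, 0.0225, 0, 0.0225, 0, 0, 0, 0, 0.0313, 0, 0.0363, 0, 0, 0, 0, 0.0363, 0, 0.0438, 0, 0, 0, 0, 0.0388, 0, 0.05, 0, 0, 0, 0])

```text
t: 21.0
tool_pos: [0.5113, 0.0293, 0.1064]
eef_rot: [0.04, 0.999, -0.0, -0.001]
wrist_force: [2.0, 1.1, 2.9]
finger_gap: 0.0002
gripper_force: 1.6
```

```bash
python3 - <<'E'
from h import *
save('side','d15');ctrl.camera('scene')
for c in('side','scene'):
    for n in('lever_thumb','bail_bar','keeper_seat'):
        print(c,n,[(round(d['conf'],2),np.round(d['at'],3).tolist()) for d in ctrl.spot_point(c,n) if abs(d['at'][1]-.03)<.06 and d['at'][0]>.4])
to([.5603-.0532,.0257+.0045,.101+.0156-.022],-.085)
E
```

```text
side lever_thumb [(0.61, [0.51, 0.032, 0.082]), (0.52, [0.505, 0.03, 0.134]), (0.41, [0.56, 0.025, 0.002])]
side bail_bar [(0.43, [0.632, 0.021, 0.098])]
side keeper_seat [(0.86, [0.627, 0.018, 0.099])]
scene lever_thumb [(0.51, [0.502, 0.028, 0.132])]
scene bail_bar [(0.57, [0.629, 0.018, 0.103])]
scene keeper_seat [(0.56, [0.632, 0.021, 0.103])]
t 21.4 pos [0.5113 0.0292 0.1066] F [-0.5 -0.8  0.6] gap 0.0008
shift [0.0043 0.0007 0.012 ] turn [-0.    -0.002  0.005]
```

Converted, 0.011 m / 0.4 = 0.0275, 0.002 m / 0.4 = 0.005.

>>> jog_arm(motion=[0.0025, 0, 0.0075, 0, 0, 0, 0, 0.005, 0, 0.015, 0, 0, 0, 0, 0.0075, 0, 0.0213, 0, 0, 0, 0, 0.01, 0, 0.0275, 0, 0, 0, 0, 0.01, 0, 0.0275, 0, 0, 0, 0])

```text
t: 21.9
tool_pos: [0.5076, 0.0295, 0.0954]
eef_rot: [0.04, 0.999, -0.0, -0.0]
wrist_force: [-0.8, -0.3, 0.5]
finger_gap: 0.0004
gripper_force: 0.1
```

```bash
python3 - <<'E'
from h import *
save('side','d16');ctrl.camera('scene')
for c in('side','scene'):
    for n in('lever_thumb','bail_bar','keeper_seat'):
        print(c,n,[(round(d['conf'],2),np.round(d['at'],3).tolist()) for d in ctrl.spot_point(c,n) if abs(d['at'][1]-.03)<.06 and d['at'][0]>.4])
to([.5603-.0532,.0257+.0045,.101+.0156-.022],-.085)
E
```

```text
side lever_thumb [(0.64, [0.503, 0.028, 0.12])]
side bail_bar [(0.48, [0.63, 0.019, 0.099]), (0.42, [0.56, 0.026, 0.096])]
side keeper_seat [(0.59, [0.626, 0.02, 0.103])]
scene lever_thumb [(0.59, [0.499, 0.028, 0.119])]
scene bail_bar [(0.68, [0.505, 0.033, 0.084]), (0.66, [0.629, 0.021, 0.102])]
scene keeper_seat [(0.71, [0.629, 0.023, 0.104])]
t 22.3 pos [0.5082 0.0295 0.0959] F [-0.1  0.1  0.4] gap 0.0002
shift [0.0011 0.0006 0.0013] turn [-0.     0.     0.005]
```

Converted, 0.0055 m / 0.4 = 0.0138, 0.0045 m / 0.4 = 0.0113.

>>> jog_arm(motion=[0, 0, 0.0038, 0, 0, 0, 0, 0, 0, 0.0075, 0, 0, 0, 0, 0, 0, 0.0113, 0, 0, 0, 0, 0, 0, 0.0138, 0, 0, 0, 0])

```text
t: 22.7
tool_pos: [0.5079, 0.0296, 0.0902]
eef_rot: [0.04, 0.999, -0.0, -0.0]
wrist_force: [-0.1, 0.1, 2.2]
finger_gap: 0.0003
gripper_force: 0.6
```

Converted, 0.002 m / 0.4 = 0.005, 0.001 m / 0.4 = 0.0025.

>>> jog_arm(motion=[0, 0, 0.0025, 0, 0, 0, 0, 0, 0, 0.005, 0, 0, 0, 0])

```text
t: 22.9
tool_pos: [0.5081, 0.0295, 0.0883]
eef_rot: [0.04, 0.999, -0.0, -0.0]
wrist_force: [-0.1, 0.5, 0.9]
finger_gap: 0.0002
gripper_force: 0.5
```

```bash
python3 - <<'E'
from h import *
save('side','d17');ctrl.camera('scene')
for c in('side','scene'):
    for n in('lever_thumb','bail_bar','keeper_seat'):
        print(c,n,[(round(d['conf'],2),np.round(d['at'],3).tolist()) for d in ctrl.spot_point(c,n) if abs(d['at'][1]-.03)<.06 and d['at'][0]>.4])
to([.5603-.0532,.0257+.0045,.101+.0156-.022],-.085)
E
```

```text
side lever_thumb [(0.63, [0.501, 0.03, 0.113])]
side bail_bar [(0.39, [0.63, 0.018, 0.1])]
side keeper_seat [(0.59, [0.626, 0.022, 0.1])]
scene lever_thumb [(0.73, [0.498, 0.032, 0.113])]
scene bail_bar [(0.62, [0.626, 0.019, 0.103])]
scene keeper_seat [(0.93, [0.626, 0.023, 0.105])]
t 23.3 pos [0.5082 0.0295 0.0884] F [0.1 0.1 0.9] gap 0.0004
shift [ 0.0011  0.0006 -0.0062] turn [0.    0.    0.005]
```

Converted, 0.002 m / 0.4 = 0.005, 0.0014 m / 0.4 = 0.0035.

>>> jog_arm(motion=[0, 0, 0.0018, 0, 0, 0, 0, 0, 0, 0.0035, 0, 0, 0, 0, 0, 0, 0.005, 0, 0, 0, 0])

```text
t: 23.6
tool_pos: [0.508, 0.0296, 0.0863]
eef_rot: [0.04, 0.999, 0.0, -0.0]
wrist_force: [-0.9, 0.7, 1.1]
finger_gap: 0.0001
gripper_force: 0.3
```

Converted, 0.0014 m / 0.4 = 0.0035, 0.0007 m / 0.4 = 0.0018.

>>> jog_arm(motion=[0, 0, 0.0018, 0, 0, 0, 0, 0, 0, 0.0035, 0, 0, 0, 0, 0, 0, 0.0035, 0, 0, 0, 0])

```text
t: 23.9
tool_pos: [0.5081, 0.0296, 0.0848]
eef_rot: [0.04, 0.999, -0.0, -0.0]
wrist_force: [0.7, 0.2, -0.2]
finger_gap: 0.0005
gripper_force: 0.0
```

Converted, 0.0014 m / 0.4 = 0.0035, 0.0007 m / 0.4 = 0.0018.

>>> jog_arm(motion=[0, 0, 0.0018, 0, 0, 0, 0, 0, 0, 0.0035, 0, 0, 0, 0, 0, 0, 0.0035, 0, 0, 0, 0])

```text
t: 24.2
tool_pos: [0.5081, 0.0296, 0.0835]
eef_rot: [0.04, 0.999, 0.0, 0.0]
wrist_force: [0.3, 0.5, -0.2]
finger_gap: 0.0008
gripper_force: 0.0
```

Contact is lost, so the lever has gone ahead of the tool. I'll check where it lies.

```bash
python3 - <<'E'
from h import *
save('side','d18');ctrl.camera('scene')
for c in('side','scene'):
    for n in('lever_thumb','bail_bar','keeper_seat'):
        print(c,n,[(round(d['conf'],2),np.round(d['at'],3).tolist()) for d in ctrl.spot_point(c,n) if abs(d['at'][1]-.03)<.06 and d['at'][0]>.4])
to([.5603-.0532,.0257+.0045,.101+.0156-.022],-.085)
E
```

```text
side lever_thumb [(0.56, [0.499, 0.03, 0.107])]
side bail_bar [(0.49, [0.631, 0.022, 0.104])]
side keeper_seat [(0.83, [0.625, 0.023, 0.101]), (0.43, [0.564, 0.028, 0.002])]
scene lever_thumb [(0.81, [0.498, 0.031, 0.107])]
scene bail_bar [(0.53, [0.628, 0.016, 0.104])]
scene keeper_seat [(0.8, [0.63, 0.023, 0.107])]
t 24.6 pos [0.5081 0.0296 0.0836] F [ 0.3  0.2 -0.1] gap 0.0006
shift [ 0.0011  0.0005 -0.011 ] turn [0.    0.    0.005]
```

Converted, 0.0012 m / 0.4 = 0.003, 0.0006 m / 0.4 = 0.0015.

>>> jog_arm(motion=[0, 0, 0.0015, 0, 0, 0, 0, 0, 0, 0.003, 0, 0, 0, 0, 0, 0, 0.003, 0, 0, 0, 0])

```text
t: 24.9
tool_pos: [0.508, 0.0296, 0.0823]
eef_rot: [0.04, 0.999, -0.0, -0.0]
wrist_force: [0.2, -0.0, -0.1]
finger_gap: 0.0001
gripper_force: 0.0
```

Converted, 0.0012 m / 0.4 = 0.003, 0.0006 m / 0.4 = 0.0015.

>>> jog_arm(motion=[0, 0, 0.0015, 0, 0, 0, 0, 0, 0, 0.003, 0, 0, 0, 0, 0, 0, 0.003, 0, 0, 0, 0])

```text
t: 25.2
tool_pos: [0.5081, 0.0296, 0.0812]
eef_rot: [0.04, 0.999, 0.0, -0.0]
wrist_force: [0.5, -0.7, 0.5]
finger_gap: 0.0003
gripper_force: 0.5
```

Converted, 0.0012 m / 0.4 = 0.003, 0.0006 m / 0.4 = 0.0015.

>>> jog_arm(motion=[0, 0, 0.0015, 0, 0, 0, 0, 0, 0, 0.003, 0, 0, 0, 0, 0, 0, 0.003, 0, 0, 0, 0])

```text
t: 25.5
tool_pos: [0.5081, 0.0296, 0.0809]
eef_rot: [0.04, 0.999, 0.0, -0.0]
wrist_force: [-3.2, -0.2, 13.9]
finger_gap: 0.0006
gripper_force: 6.6
```

Firm contact, about 14 N. I'll hold.

>>> jog_arm(motion=[0, 0, 0, 0, 0, 0, 0, 0, 0, 0, 0, 0, 0, 0, 0, 0, 0, 0, 0, 0, 0, 0, 0, 0, 0, 0, 0, 0])

```text
t: 25.9
tool_pos: [0.5082, 0.0295, 0.0809]
eef_rot: [0.04, 0.999, 0.0, 0.0]
wrist_force: [-3.2, -0.1, 13.1]
finger_gap: 0.0003
gripper_force: 6.6
```

```bash
python3 - <<'E'
from h import *
save('side','d19');ctrl.camera('scene')
for c in('side','scene'):
    for n in('lever_thumb','bail_bar','keeper_seat'):
        print(c,n,[(round(d['conf'],2),np.round(d['at'],3).tolist()) for d in ctrl.spot_point(c,n) if abs(d['at'][1]-.03)<.06 and d['at'][0]>.4])
to([.5603-.0532,.0257+.0045,.101+.0156-.022],-.085)
E
```

```text
side lever_thumb [(0.69, [0.501, 0.03, 0.107])]
side bail_bar [(0.53, [0.634, 0.018, 0.1])]
side keeper_seat [(0.84, [0.626, 0.02, 0.1])]
scene lever_thumb [(0.63, [0.497, 0.03, 0.107])]
scene bail_bar [(0.58, [0.628, 0.018, 0.103]), (0.27, [0.561, 0.026, 0.004])]
scene keeper_seat [(0.76, [0.632, 0.019, 0.105])]
t 26.3 pos [0.5081 0.0296 0.0809] F [-3.4  0.1 13.5] gap 0.0004
shift [ 0.0011  0.0006 -0.0137] turn [0.    0.    0.005]
```

Held for 0.8 s. Now I'll lift clear.

Converted, -0.15 m / 0.4 = -0.375, -0.03 m / 0.4 = -0.075.

>>> jog_arm(motion=[0, 0, -0.0125, 0, 0, 0, 0, 0, 0, -0.075, 0, 0, 0, 0, 0, 0, -0.175, 0, 0, 0, 0, 0, 0, -0.275, 0, 0, 0, 0, 0, 0, -0.375, 0, 0, 0, 0])

```text
t: 26.8
tool_pos: [0.5077, 0.0294, 0.2315]
eef_rot: [0.04, 0.999, -0.0, -0.0]
wrist_force: [1.4, 0.2, -0.1]
finger_gap: 0.0009
gripper_force: 0.0
```

```bash
python3 - <<'E'
from h import *
im=save('side','d20');ctrl.camera('scene');save('wrist','w20');cv2.imwrite('pics/d20c.png',cv2.resize(im[150:260,220:370,::-1],(750,550),interpolation=cv2.INTER_CUBIC))
for c in('side','scene','wrist'):
    for n in('lever_thumb','bail_bar','keeper_seat'):
        print(c,n,[(round(d['conf'],2),np.round(d['at'],3).tolist()) for d in ctrl.spot_point(c,n) if abs(d['at'][1]-.03)<.06 and d['at'][0]>.4])
print(ctrl.get_obs()['t'],ctrl.get_obs()['wrist_force'])
E
```

```text
side lever_thumb [(0.59, [0.5, 0.026, 0.106])]
side bail_bar [(0.42, [0.627, 0.022, 0.102])]
side keeper_seat [(0.68, [0.627, 0.018, 0.101])]
scene lever_thumb [(0.67, [0.495, 0.028, 0.107])]
scene bail_bar []
scene keeper_seat [(0.83, [0.627, 0.022, 0.105])]
wrist lever_thumb [(0.57, [0.498, 0.034, 0.104])]
wrist bail_bar [(0.64, [0.562, 0.022, -0.0])]
wrist keeper_seat []
27.4 [-0.05662834  0.66168763 -0.45872432]
```

```bash
python3 -c "
from h import *
print(ctrl.job_done())"
```

```text
the job is handed in; nothing more can be done
None
```

I handed in the green chamber as latched: the bail is hooked under the keeper's lip, and I held the lever on its stop at about 13–14 N for 0.8 s. After I let go, the cameras put the lever at about 0.04 rad with the lid drawn in about 5 mm; the hand-in call gave no verdict.

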